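# Stack a locking parts case in its carrier

### The arm

A 6-joint arm with a two-finger parallel gripper is mounted at the origin on the work surface. World frame = base frame: x ahead of the robot, y to its left, z up, the work surface at z = 0. Lengths are in m, angles in rad, forces in N, time in s.
With the tool pointing down it reaches from about 0.375 to 0.9 m from the base axis. Payload 3.1 kg.
Tool frame: the origin (TCP) lies at the very end of the fingers, on their centre line; the grasp point (between the pads) lies 19 mm behind it (manip.grasp_offset is the distance from the TCP to the grasp point, in m); y points along the fingers, z is the direction in which the jaws open and shut, and the axes are right-handed (so a half turn about y gives the same grasp; the last joint's range is limited). The gripper opens to 85 mm and grips with 20 to 120 N. Pads are 22 mm wide; open, the fingers measure 114 mm over their backs; the gripper's body (76 mm by 85 mm) begins 54 mm behind the grasp point. The pads swing forward as they close: fully open they stand 13 mm farther back than shut.
Start: joints at [-1.49, 0.527, 1.433, -0, 1.181, -0.178], TCP at [0.16, -0.604, 0.231] pointing down, gripper open.
Joint ranges: [-3.08, 3.08], [-0.75, 2.2], [0.22, 2.44], [-1.43, 4.57], [0, 2.65], [-2.85, 2.85]. Speed limits (rad/s): [2.79, 2.79, 3.14, 3.14, 3.14, 3.14].

### API

Orientations are given as a unit quaternion [x, y, z, w].
In Python, from station import manip gives the robot as it stands.
- The arm moves only by the tool apply_moves, never from a script. Its argument "motion" is a list of rows, each a list of 5 numbers: the finger opening in mm, from 0 to 85.4, then the shift along the tool's x, y, z in units of 30 mm (1.0 is 30 mm), then the turn about the tool's y in units of 10 degrees (1.0 is 10 degrees). In form: [[fingers, x, y, z, twist], ...]. A call has 1 to 12 rows; each row is the pose to reach, as a shift and turn from the pose commanded when the call began, along the tool's axes at that moment; what a row does not reach only later rows make up. A row lasts 1/8 s, in which the tool goes at most 62.5 mm and 10.7 degrees, less where a joint would pass 70% of its speed; a pose out of reach is approached as far as the arm can. A call with a gripper value outside its range is refused whole. The fingers move at their own pace and stop on an object; "squeeze" is the grip in N (left out, the last holds). Time passes only in rows, so rows that repeat a pose let the fingers close. It gives the time, the measured TCP pose, the force and the opening at its end, in the units of the state.
- manip.sense(): the state, without advancing time (a new reading comes with each control period).
- manip.snapshot(name): name is "side" or "top"; returns the picture (384x512x3 uint8, red, green, blue); there is no depth.
- manip.get_calibration(name): a dict with "intrinsics" (3x3 intrinsics, pixels), "dist_coeffs" ([k1, k2, p1, p2, k3] as OpenCV has them; the pictures are not rectified), "extrinsics" (4x4, takes a point from camera to world coordinates). Camera axes: x right, y up, looking along -z (the intrinsics and any distortion apply to the point x, -y, -z); pixel columns grow to the right and rows downward; lengths in m; the calibration is good to about 2 mm. A picture is of the moment at which its call begins. get_calibration takes no time and is no camera call.
- manip.sign_off(): hands the job in, once; it reports no verdict.
The state is a dict: "t": time; "q": joint angles; "qd": joint speeds; "tau": joint torques, N m; "tcp_pos": TCP position; "tool_rot": TCP orientation; "force": force on the tool from outside, world axes, zero at the start; "ft_torque": the same for the moment, N m; "finger_gap": opening from 0.0 (shut) to 1.0 (fully open).
Only numpy, scipy, OpenCV 4.12 (cv2) and the standard library are available. Lean on these libraries where they do the work, as an engineer would, in place of code of your own. Each camera call takes 0.05 s, during which the arm holds its last target.

### The job

First take the wooden block off the lid of the case in the carrier and put it into the small empty black tray. Then take the case with four lid lugs out of the rack, stand it on the bench, take it again by its other pair of sides and lower it gently, without dropping it, onto the case in the carrier so that its underside locks fully home over the lugs. Leave that lower case in the carrier and everything else where it is, and let go.

Things in the scene. Friction and masses are not known exactly. Their poses are not given: they have to be found in the camera images.
- case: Case to stack: solid, grey, white lid, 66 (x) x 56 (y) x 46 mm (z, to lid face), 0.16-0.3 kg. Origin: centre of underside. Four round lugs 6 mm high on the lid at x +-20, y +-16 (12 mm across, tapered to 7); straight below them 15 mm square recesses 7 mm deep in the underside. Fits either way round. Starts on the rack floor in any bay, x along the rack's x; the only case there with lugs.
- lower_case: Identical case, 0.7 kg, loose, standing in the carrier over the carrier's own lugs, axes along the carrier's. Origin: centre of underside; lid face 46 mm, lug tops 52 mm above it. With the other case fully home on it, that one's origin is 46 mm above this one's, axes parallel.
- block: Wooden shaft block with brass bushes, 24 (x) x 18 (y) x 36 mm high (z), about 0.04 kg. Origin: centre of underside. Stands on the lower case's lid between the lugs, its x within 0.3 rad of that case's x.
- tray: Small open black tray between the rack and the carrier, towards the far side, 100 (x) x 140 (y) x 25 mm high, walls and floor 4 mm thick, fixed. Origin: centre of underside. Starts empty.
- rack: Fixed wooden rack, 60 (x) x 203 (y) mm, floor 8 mm thick; three bays (centres y -66, 0, +66 mm) between 5 mm walls, tops 54 mm above the bench, 2.5 mm clear of the cases' y sides. Its x ends are open and the cases stick out 3 mm there: in it a case can be gripped only by its x ends. Origin: centre of underside.
- carrier: Fixed aluminium carrier: floor 84 (x) x 70 (y) x 8 mm, an end plate 64 mm wide at each x end, inner faces at x +-36.5 mm, tops 98 mm above the bench (2 mm below the lid face of a stacked upper case). Open at both y sides: in it a case can be held only by its y sides, 56 mm apart. Origin: centre of underside.
- flat_case: Bystander in another bay of the rack: 66 x 56 x 36 mm, flat lid without lugs. Origin: centre of underside.
- knob_case: Bystander in another bay of the rack: 66 x 56 x 46 mm, one round knob 22 mm across, 10 mm high, on the lid. Origin: centre of underside.
- battery: Bystander: yellow and black battery pack, 45 x 125 x 26 mm, flat on the bench. Origin: centre of underside.
- pen: Bystander: white marker with black cap, 120 x 11 x 11 mm, flat on the bench. Origin: centre of underside.
- screwdriver: Bystander: screwdriver lying on the bench, to the right of the carrier.
- glue: Bystander: white bottle, 40 mm across, 100 mm high, on the bench right of the robot. Origin: centre of underside.
- tape_tin: Bystander: round steel tin, 64 mm across, 28 mm high, on the bench left of the robot. The bench between the rack and the carrier, about 0.5 m ahead of the robot, is free. Origin: centre of underside.
Not all that is in view belongs to the job. What is shaped like the case but pink or turquoise is not meant.

How it is judged:
On the way, in this order (a step that is already met when the one before it is completed fails the run):
1. the block lies or stands in the tray, let go (x of block in the frame of tray between -0.05 and 0.05 m and y of block in the frame of tray between -0.07 and 0.07 m and z of block in the frame of tray between 0 and 0.026 m and contact force between block and the fingers below 0.1 N and linear speed of block below 0.05 m/s), for 0.2 s.
2. the case with the lugs stands upright on the bench, let go (height (world z) of case between -0.003 and 0.005 m and angle between case's own z axis and vertical below 0.1 rad and contact force between case and the fingers below 0.1 N and linear speed of case below 0.05 m/s), for 0.2 s.
3. the case is locked onto the lower case, let go (horizontal distance between case and lower_case below 0.004 m and z of case in the frame of lower_case between 0.044 and 0.0475 m and angle between the x axis of case and the x axis of lower_case, either way round below 0.07 rad and angle between each of case, lower_case's own z axis and vertical below 0.04 rad and contact force between case and the fingers below 0.1 N and linear speed of case below 0.02 m/s and horizontal distance between lower_case and carrier below 0.005 m and z of lower_case in the frame of carrier between 0.006 and 0.0095 m), for 0.2 s.
At the end, for the whole second after the job is handed in: The case is locked on the lower one (within 4 mm, 44 to 47.5 mm above it, parallel within 0.07 rad, tilt under 0.04), let go and still; the lower case still locked in the carrier (within 5 mm, upright); the block at rest in the tray; all bystanders within 30 mm of their start (all of step 3 and x of block in the frame of tray between -0.05 and 0.05 m and y of block in the frame of tray between -0.07 and 0.07 m and z of block in the frame of tray between 0 and 0.026 m and contact force between block and the fingers below 0.1 N and linear speed of block below 0.03 m/s and linear speed of lower_case below 0.02 m/s and distance of each of flat_case, knob_case, battery, pen, screwdriver, glue, tape_tin from where it was at the start of the episode below 0.03 m); the robot touches nothing.
It fails at once if the case is dropped or slammed onto the lower case (faster than 0.5 m/s within 25 mm above its seat) (horizontal distance between case and lower_case below 0.02 m and z of case in the frame of lower_case between 0.04 and 0.071 m and linear speed of case above 0.5 m/s).
It fails at once if the lower case is pulled up or pushed out of the carrier (z of lower_case in the frame of carrier above 0.02 m or horizontal distance between lower_case and carrier above 0.015 m).
It fails at once if a bystander is knocked away (moved by more than 50 mm) (distance of any of flat_case, knob_case, battery, pen, screwdriver, glue, tape_tin from where it was at the start of the episode above 0.05 m).
It also fails if it takes over 69 s, if anything falls off the work surface, if the arm or the gripper's body presses on something with over 40 N, if the wrist force passes 120 N, or if a joint passes its speed limit or range.

## Working session

There is one attempt and no reset: what is moved stays moved. The work goes in short steps, Python scripts to look and compute and a tool call to move; the robot and the scene stay as the last step left them, time stands still between calls to the robot, and variables do not carry over. Pictures are saved under pics/ and viewed, and the job is handed in when it is done.

Besides the shell and the picture viewer there is one more tool, called as name(argument=value, ...) on one line, values as JSON. apply_moves: Moves the arm, as the interface text tells. Its arguments: {"type":"object","properties":{"motion":{"type":"array"},"squeeze":{"type":"number"}},"required":["motion"]}

```bash
ls; mkdir -p pics; python3 - <<'E'
from station import manip
import cv2
print(manip.sense()); print(manip.grasp_offset)
for n in ("side","top"):
    im=manip.snapshot(n); cv2.imwrite(f"pics/{n}0.png",im[:,:,::-1])
    c=manip.get_calibration(n); print(n,c)
E
```

```text
pics
{'t': 0.0, 'q': array([-1.49049931e+00,  5.28439840e-01,  1.43389794e+00,  1.12864689e-05,
        1.18141662e+00, -1.78534119e-01]), 'qd': array([-8.44792194e-05,  1.03739174e-03,  1.67548647e-03,  9.85739445e-04,
       -2.52461879e-03,  2.73315591e-04]), 'tau': array([ 6.75812171e-04, -4.42349160e+01, -1.78025472e+01, -1.77616566e-04,
        8.52963596e-03, -8.99162046e-06]), 'tcp_pos': array([ 0.15992172, -0.60345204,  0.23035119]), 'tool_rot': array([-0.09121263,  0.70195657, -0.70043019,  0.09129505]), 'force': array([ 0.22593901,  0.80659757, -0.03686765]), 'ft_torque': array([ 0.0683048 , -0.00746701,  0.01216812]), 'finger_gap': 0.9941165430865405}
0.0187
side {'intrinsics': array([[398.72882853,   0.        , 257.39279903],
       [  0.        , 398.72882853, 191.99535046],
       [  0.        ,   0.        ,   1.        ]]), 'dist_coeffs': array([-0.1199521,  0.       ,  0.       ,  0.       ,  0.       ]), 'extrinsics': array([[ 0.96857456,  0.17122087, -0.18040711,  0.33224185],
       [-0.24858864,  0.64253406, -0.72481285, -0.86045366],
       [-0.00818537,  0.74688245,  0.66490571,  0.8554819 ],
       [ 0.        ,  0.        ,  0.        ,  1.        ]])}
top {'intrinsics': array([[374.43471286,   0.        , 252.29709869],
       [  0.        , 374.43471286, 194.16838431],
       [  0.        ,   0.        ,   1.        ]]), 'dist_coeffs': array([-0.03804508,  0.        ,  0.        ,  0.        ,  0.        ]), 'extrinsics': array([[ 0.00274445,  0.992547  , -0.1218315 ,  0.40875107],
       [-0.99995741,  0.00165032, -0.00908064,  0.00356411],
       [-0.0088119 ,  0.12185123,  0.99250926,  1.28202136],
       [ 0.        ,  0.        ,  0.        ,  1.        ]])}
```

View pics/side0.png

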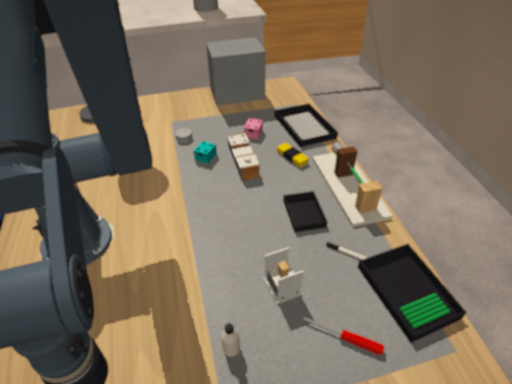

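View pics/top0.png

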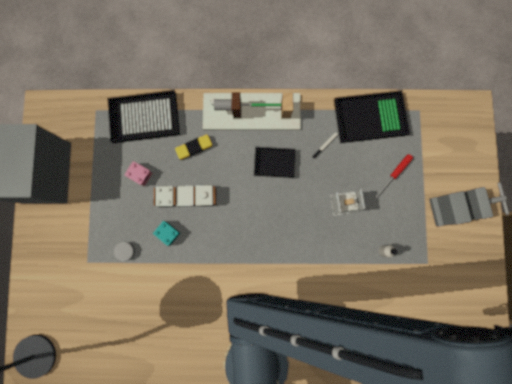

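The side view shows the carrier at about (284,275) with the block on it, the rack at (244,157), and the small tray at (305,212). In the top view these are at (348,202), (185,196) and (275,162). I'll enlarge the rack and the carrier next.

```bash
python3 - <<'E'
import cv2,numpy as np
t=cv2.imread("pics/top0.png"); s=cv2.imread("pics/side0.png")
def crop(im,x0,y0,w,h,W,H): return cv2.resize(im[y0:y0+h,x0:x0+w],(W,H),interpolation=cv2.INTER_CUBIC)
a=np.vstack([np.hstack([crop(t,145,175,80,60,400,300),crop(t,315,175,80,60,400,300)]),
 np.hstack([crop(s,215,125,60,45,400,300),crop(s,250,240,80,60,400,300)])])
cv2.imwrite("pics/crop0.png",a)
E
```

```text
(no output)
```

View pics/crop0.png

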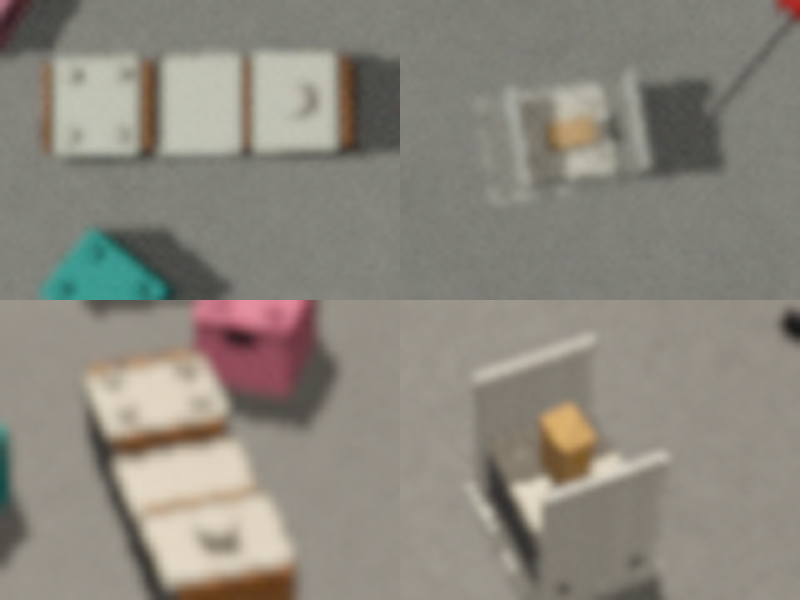

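The rack holds three candidates in the top view: lugged (165,196), flat (186,196) and knob (205,196). There are also decoys, pink (138,174) and turquoise (167,233). The crop confirms that the left (+y) bay holds the grey and white case with four lugs, so that's the target. Next I'll measure poses with gridded enlargements.

```bash
cat > h.py <<'E'
import cv2,numpy as np
from scipy.spatial.transform import Rotation as R
from station import manip
CAL={n:manip.get_calibration(n) for n in("side","top")}
def proj(n,P):
    c=CAL[n];T=np.linalg.inv(c["extrinsics"]);P=np.atleast_2d(P)
    q=(P@T[:3,:3].T+T[:3,3])*[1,-1,-1]
    return cv2.projectPoints(q.astype(float),np.zeros(3),np.zeros(3),c["intrinsics"],c["dist_coeffs"])[0].reshape(-1,2)
def unproj(n,uv,z):
    c=CAL[n];uv=np.array(uv,float).reshape(-1,1,2)
    u=cv2.undistortPoints(uv,c["intrinsics"],c["dist_coeffs"]).reshape(-1,2)
    d=np.c_[u[:,0],-u[:,1],-np.ones(len(u))]@c["extrinsics"][:3,:3].T
    o=c["extrinsics"][:3,3];s=(z-o[2])/d[:,2]
    return o+d*s[:,None]
def pts(pose,L):  # pose x,y,yaw ; L local Nx3
    c,s=np.cos(pose[2]),np.sin(pose[2]);L=np.atleast_2d(L)
    return np.c_[pose[0]+c*L[:,0]-s*L[:,1],pose[1]+s*L[:,0]+c*L[:,1],L[:,2]]
def grid(im,x0,y0,w,h,k,step=5):
    o=cv2.resize(im[y0:y0+h,x0:x0+w],None,fx=k,fy=k,interpolation=cv2.INTER_CUBIC)
    for x in range(x0,x0+w,step):
        cv2.putText(o,str(x),(int((x-x0+.5)*k),10),0,.35,(0,0,255),1); cv2.line(o,(int((x-x0+.5)*k),12),(int((x-x0+.5)*k),18),(0,0,255),1)
    for y in range(y0,y0+h,step):
        cv2.putText(o,str(y),(0,int((y-y0+.5)*k)),0,.35,(255,0,0),1); cv2.line(o,(24,int((y-y0+.5)*k)),(30,int((y-y0+.5)*k)),(255,0,0),1)
    return o
def wire(o,uv,x0,y0,k,col,closed=True):
    p=((uv-[x0,y0]+.5)*k).astype(int); cv2.polylines(o,[p.reshape(-1,1,2)],closed,col,1)
def box(x,y,z0,z1): 
    b=[(-x,-y),(x,-y),(x,y),(-x,y)]
    return np.array([(*p,z0) for p in b]),np.array([(*p,z1) for p in b])
E
python3 - <<'E'
from h import *
t=cv2.imread("pics/top0.png"); s=cv2.imread("pics/side0.png")
cv2.imwrite("pics/g_rack_t.png",grid(t,150,178,72,36,11))
cv2.imwrite("pics/g_car_t.png",grid(t,322,182,55,40,14))
cv2.imwrite("pics/g_car_s.png",grid(s,255,240,55,65,9))
cv2.imwrite("pics/g_rack_s.png",grid(s,220,128,50,55,11))
print(unproj("top",[[185,196],[348,202],[275,162]],0.05))
s=manip.sense();print(R.from_quat(s["tool_rot"]).as_matrix())
E
```

```text
[[ 0.55347975  0.23842819  0.05      ]
 [ 0.53441178 -0.30178512  0.05      ]
 [ 0.66868625 -0.06092639  0.05      ]]
[[-9.66703029e-01 -1.40316185e-04  2.55900827e-01]
 [-2.55900562e-01  2.07192909e-03 -9.66700889e-01]
 [-3.94564587e-04 -9.99997844e-01 -2.03884712e-03]]
```

View pics/g_rack_t.png

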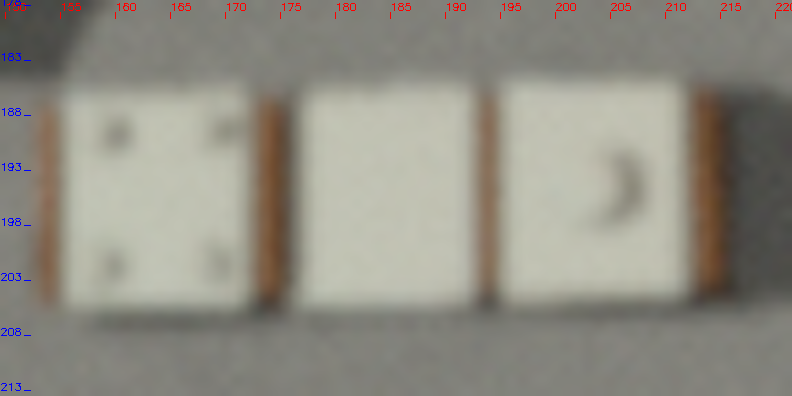

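View pics/g_car_t.png

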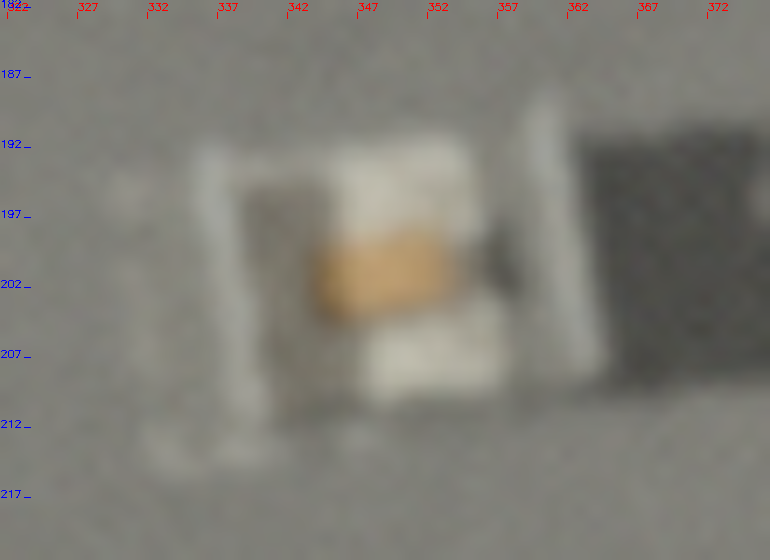

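View pics/g_car_s.png

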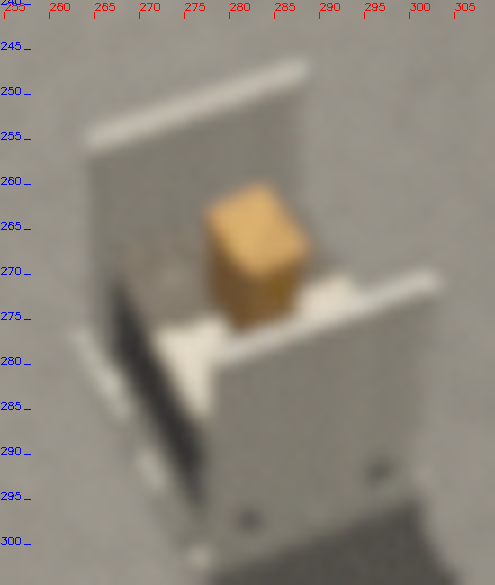

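View pics/g_rack_s.png

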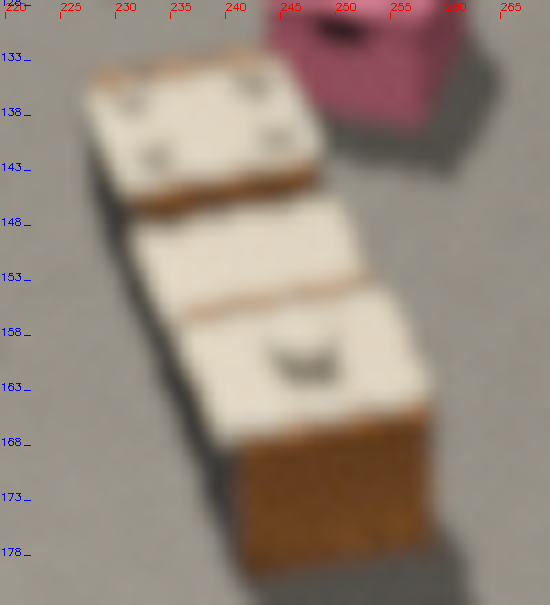

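```bash
cat > fit.py <<'E'
from h import *
from scipy.optimize import least_squares
def fit(obs,x0,show=True):
    # obs: list (cam, local xyz, uv)
    def r(p): return np.concatenate([(proj(n,pts(p,L))-uv).ravel()/ (1 if len(q)==0 else q[0]) for n,L,uv,*q in obs])
    s=least_squares(r,x0,loss="soft_l1",f_scale=.7)
    if show:
        for n in("top","side"):
            e=np.array([ (proj(n,pts(s.x,L))-uv).ravel() for m,L,uv,*q in obs if m==n])
            print(n,np.round(e,1).tolist())
    print("pose",s.x.round(4)); return s.x
E
python3 - <<'E'
from fit import *
D=lambda cam,x0,y0,k,L:[(cam,np.array(l),np.array([u/k+x0-.5,v/k+y0-.5])) for l,(u,v) in L]
T=("top",150,178,11);S=("side",220,128,11)
# local x = world x (up in top), local y = world y (left in top)
h=[.033,.028,.054]
def lid(f,y0=0,z=.054): return lambda a,b:(a*.033,y0+b*.028,z)
l=lid(0)
print("case")
ot=D(*T,[(l(1,1),(62,97)),(l(1,-1),(248,92)),(l(-1,-1),(250,305)),(l(-1,1),(62,305))])
os_=D(*S,[(l(-1,1),(87,95)),(l(1,1),(285,62)),(l(1,-1),(325,160)),(l(-1,-1),(130,198))])
fit(ot,[.55,.3,0]);fit(os_,[.55,.3,0]);fit(ot+os_,[.55,.3,0])
print("knob case")
ot=D(*T,[(l(1,1),(500,80)),(l(1,-1),(683,82)),(l(-1,-1),(690,300)),(l(-1,1),(497,303))])
os_=D(*S,[(l(-1,1),(180,322)),(l(1,1),(388,290)),(l(1,-1),(432,398)),(l(-1,-1),(218,443))])
fit(ot,[.55,.17,0]);fit(os_,[.55,.17,0]);fit(ot+os_,[.55,.17,0])
print("carrier") # local x -> world ~ y
T=("top",322,182,14);S=("side",255,240,9)
z=.098
ot=D(*T,[((.0393,.032,z),(0,0))][:0]+[((.0393,-.032,z),(207,145)),((.0393,.032,z),(257,420)),((-.0393,-.032,z),(542,95)),((-.0393,.032,z),(592,370))])
os_=D(*S,[((.0393,.032,z),(93,138)),((.0393,-.032,z),(303,68)),((-.0393,.032,z),(220,357)),((-.0393,-.032,z),(433,280))])
for o in(ot,os_,ot+os_): fit(o,[.53,-.3,1.5])
print("block")
z=.090
ot=D(*T,[((.012,-.009,z),(325,245)),((.012,.009,z),(330,318)),((-.012,-.009,z),(442,232)),((-.012,.009,z),(450,300))])
os_=D(*S,[((.012,.009,z),(208,208)),((.012,-.009,z),(263,185)),((-.012,.009,z),(252,272)),((-.012,-.009,z),(308,245))])
for o in(ot,os_,ot+os_): fit(o,[.53,-.3,1.5])
E
```

```text
case
top [[0.2, -0.3], [-0.0, -0.3], [-0.2, 0.1], [0.1, 0.6]]
side []
pose [0.5541 0.3089 0.0292]
top []
side [[0.1, 0.3], [-0.2, 0.4], [0.3, -0.2], [-0.2, -0.5]]
pose [0.5544 0.3053 0.0299]
top [[0.4, -0.4], [0.2, -0.4], [0.0, -0.0], [0.3, 0.4]]
side [[-0.0, -0.1], [-0.3, -0.1], [0.1, -0.6], [-0.4, -1.0]]
pose [0.5545 0.3082 0.0282]
knob case
top [[-0.0, 0.4], [0.2, -0.1], [-0.4, -0.1], [0.2, -0.1]]
side []
pose [0.5569 0.1768 0.0177]
top []
side [[-0.1, 0.3], [-0.0, 0.2], [0.2, 0.1], [0.0, -0.8]]
pose [0.5562 0.175  0.001 ]
top [[0.2, 0.4], [0.4, 0.0], [-0.4, 0.0], [0.3, -0.1]]
side [[-0.2, 0.1], [-0.1, -0.1], [0.2, -0.2], [0.1, -1.0]]
pose [0.5567 0.1764 0.0103]
carrier
top [[-0.1, -0.1], [-0.2, 0.1], [0.1, -0.1], [0.2, 0.0]]
side []
pose [ 0.5364 -0.2966  1.7211]
top []
side [[-0.1, 0.2], [0.2, -0.1], [-0.5, 0.2], [0.5, -0.3]]
pose [ 0.5352 -0.2966  1.7213]
top [[-0.1, 0.2], [-0.2, 0.3], [0.1, 0.1], [0.2, 0.2]]
side [[0.1, 0.1], [0.3, -0.1], [-0.3, 0.1], [0.7, -0.3]]
pose [ 0.5357 -0.2965  1.722 ]
block
top [[0.3, -0.3], [0.8, 0.1], [-0.6, -0.2], [-0.4, 0.5]]
side []
pose [ 0.5333 -0.2956  1.6862]
top []
side [[-0.2, 0.1], [0.1, -0.2], [-0.1, -0.0], [0.2, 0.1]]
pose [ 0.5343 -0.2967  1.8067]
top [[0.4, -0.2], [1.3, 0.1], [-0.7, -0.7], [-0.0, -0.1]]
side [[-0.3, -0.2], [0.2, -0.2], [-0.5, -0.1], [-0.1, 0.2]]
pose [ 0.534  -0.2964  1.7661]
```

```bash
cat >> h.py <<'E'
def go(x,y,z,zang,st=None):
    """print shift/turn from the measured pose to target in move units"""
    s=manip.sense();M=R.from_quat(s["tool_rot"]).as_matrix()
    d=M.T@(np.array([x,y,z])-s["tcp_pos"])/.03
    a=np.arctan2(M[1,2],M[0,2]);e=(zang-a+np.pi)%(2*np.pi)-np.pi
    print("t",round(s["t"],2),"tcp",s["tcp_pos"].round(4),"zang",a.round(4),"F",s["force"].round(1),"gap",round(s["finger_gap"]*85.4,1),"q6",s["q"][5].round(2))
    print("shift",d.round(3),"twist",round(-np.degrees(e)/10,3))
E
python3 - <<'E'
from h import *
t=cv2.imread("pics/top0.png"); s=cv2.imread("pics/side0.png")
go(.534,-.2964,.17,.19)
print(unproj("top",[[254,148],[295,148],[295,177],[254,177]],.025).mean(0), unproj("top",[[164,221]],.046))
print(unproj("side",[[284,197],[314,192],[327,224],[293,231]],.025).mean(0))
# overlay
k=12;o=cv2.resize(t[180:222,322:377],None,fx=k,fy=k,interpolation=3)
for pose,(a,b),c in(((.5357,-.2965,1.722),box(.042,.032,.0,.098),(0,255,0)),((.534,-.2964,1.766),box(.012,.009,.054,.09),(0,0,255))):
    for P in(a,b): wire(o,proj("top",pts(pose,P)),322,180,k,c)
k2=8;o2=cv2.resize(s[240:303,255:310],None,fx=k2,fy=k2,interpolation=3)
for pose,(a,b),c in(((.5357,-.2965,1.722),box(.042,.032,.0,.098),(0,255,0)),((.534,-.2964,1.766),box(.012,.009,.054,.09),(0,0,255))):
    for P in(a,b): wire(o2,proj("side",pts(pose,P)),255,240,k2,c)
cv2.imwrite("pics/ov1.png",o);cv2.imwrite("pics/ov2.png",o2)
E
```

```text
t 0.1 tcp [ 0.1599 -0.6035  0.2304] zang -1.312 F [-0.2  0.7  0.4] gap 85.2 q6 -0.18
shift [-14.672   2.033  -6.701] twist -8.606
[ 0.67249192 -0.06051535  0.025     ] [[0.47046981 0.30702825 0.046     ]]
[ 0.67265856 -0.07056239  0.025     ]
```

View pics/ov1.png

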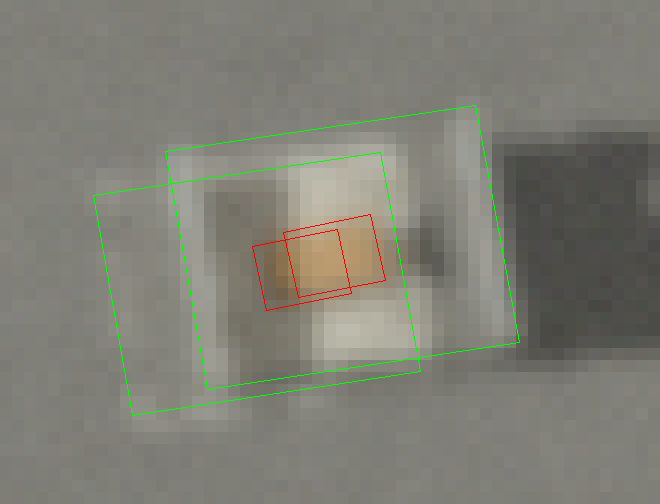

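View pics/ov2.png

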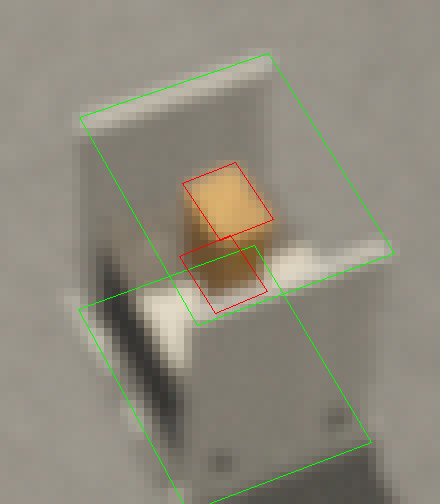

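apply_moves(motion=[[70, -1, 0.2, -0.5, -0.7], [70, -2.5, 0.4, -1.2, -1.5], [70, -4.2, 0.6, -2, -2.4], [70, -5.9, 0.9, -2.7, -3.3], [70, -7.6, 1.1, -3.5, -4.2], [70, -9.3, 1.3, -4.3, -5.1], [70, -11, 1.6, -5, -6], [70, -12.6, 1.8, -5.8, -7], [70, -13.8, 2, -6.3, -8], [70, -14.4, 2.03, -6.6, -8.6], [70, -14.67, 2.03, -6.7, -8.61], [70, -14.67, 2.03, -6.7, -8.61]], squeeze=30)

```text
t: 1.6
tcp_pos: [0.534, -0.2972, 0.1702]
tool_rot: [0.545, -0.45, 0.45, -0.545]
force: [-0.0, -0.4, -0.1]
finger_gap: 0.814
```

```bash
python3 - <<'E'
from h import *
for n,(x0,y0,w,h,k) in {"top":(300,160,90,80,8),"side":(240,180,90,100,6)}.items():
    im=manip.snapshot(n)[:,:,::-1]; cv2.imwrite(f"pics/a_{n}.png",grid(im,x0,y0,w,h,k,10))
go(.534,-.2964,.064,.19)
E
```

```text
t 1.7 tcp [ 0.5333 -0.2979  0.1704] zang 0.1889 F [ 0.   0.1 -0.7] gap 69.9 q6 -0.88
shift [-0.045  3.547  0.032] twist -0.006
```

View pics/a_side.png

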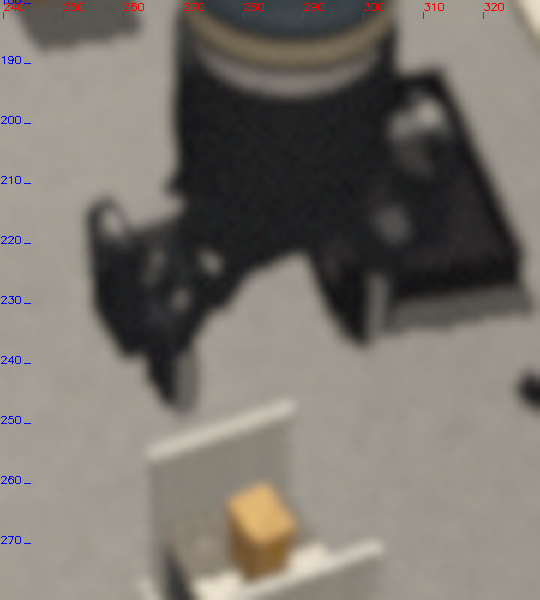

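View pics/a_top.png

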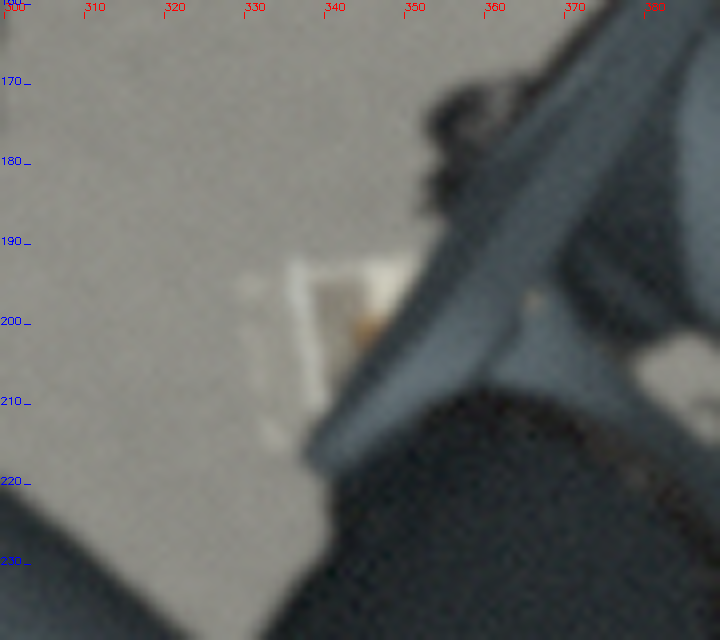

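Side view: fingertips at (269,247) and (299,237), straddling the block at (283,268). I'm descending now.

apply_moves(motion=[[60, -0.02, 0.8, 0.02, 0], [50, -0.03, 1.8, 0.02, 0], [45, -0.03, 2.8, 0.02, 0], [45, -0.03, 3.4, 0.02, 0], [45, -0.03, 3.55, 0.02, 0], [25, -0.03, 3.55, 0.02, 0], [10, -0.03, 3.55, 0.02, 0], [10, -0.03, 3.55, 0.02, 0], [10, -0.03, 3.55, 0.02, 0], [10, -0.03, 3.55, 0.02, 0]], squeeze=30)

```text
t: 2.95
tcp_pos: [0.535, -0.2967, 0.065]
tool_rot: [0.545, -0.449, 0.451, -0.545]
force: [-0.6, 0.4, 5.0]
finger_gap: 0.204
```

```bash
python3 - <<'E'
from h import *
for n,(x0,y0,w,h,k) in {"side":(240,200,90,100,6)}.items():
    im=manip.snapshot(n)[:,:,::-1]; cv2.imwrite(f"pics/b_{n}.png",grid(im,x0,y0,w,h,k,10))
go(.672,-.065,.15,.1)
E
```

```text
t 3.0 tcp [ 0.535  -0.2967  0.0649] zang 0.1909 F [-0.4 -0.9  5.9] gap 17.6 q6 -0.88
shift [-6.711 -2.838  5.952] twist 0.521
```

View pics/b_side.png

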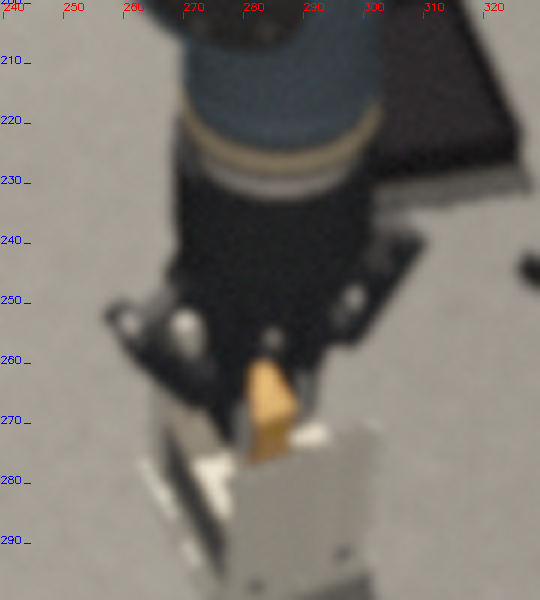

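The block is gripped at 17.6 mm. I'm lifting it and carrying it to the tray.

apply_moves(motion=[[10, 0, -0.6, 0, 0], [10, 0, -1.6, 0, 0], [10, 0, -2.5, 0, 0], [10, 0, -2.84, 0, 0], [10, -0.8, -2.84, 0.7, 0.1], [10, -2, -2.84, 1.8, 0.2], [10, -3.3, -2.84, 3, 0.3], [10, -4.6, -2.84, 4.1, 0.4], [10, -5.8, -2.84, 5.2, 0.5], [10, -6.5, -2.84, 5.8, 0.5], [10, -6.7, -2.84, 5.95, 0.5], [10, -6.7, -2.84, 5.95, 0.5]])

```text
t: 4.5
tcp_pos: [0.6709, -0.0651, 0.1486]
tool_rot: [0.526, -0.474, 0.473, -0.525]
force: [0.5, -0.9, -0.3]
finger_gap: 0.204
```

```bash
python3 - <<'E'
from h import *
ims=[]
for n,(x0,y0,w,h,k) in {"side":(260,130,90,110,5),"top":(230,130,80,60,5)}.items():
    im=manip.snapshot(n)[:,:,::-1]; cv2.imwrite(f"pics/c_{n}.png",grid(im,x0,y0,w,h,k,10))
go(.672,-.065,.017,.1)
E
```

```text
t 4.6 tcp [ 0.6708 -0.0663  0.1489] zang 0.1022 F [-0.  -0.2 -0.3] gap 17.4 q6 -0.37
shift [-0.038  4.396  0.05 ] twist 0.013
```

View pics/c_side.png

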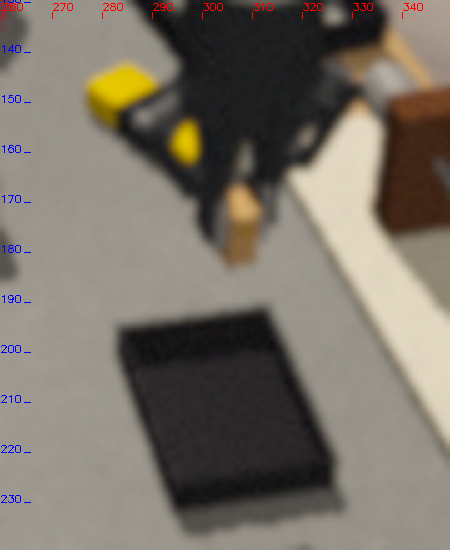

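The block hangs at (306,175) over the tray, whose rim centre is at about (304,212). I'm lowering it.

apply_moves(motion=[[10, -0.02, 1, 0.03, 0], [10, -0.02, 2.4, 0.03, 0], [10, -0.02, 3.6, 0.03, 0], [10, -0.02, 4.2, 0.03, 0], [10, -0.02, 4.4, 0.03, 0], [10, -0.02, 4.4, 0.03, 0], [10, -0.02, 4.4, 0.03, 0], [20, -0.02, 4.4, 0.03, 0], [32, -0.02, 4.4, 0.03, 0], [32, -0.02, 4.4, 0.03, 0]])

```text
t: 5.85
tcp_pos: [0.6726, -0.0643, 0.0175]
tool_rot: [-0.525, 0.473, -0.474, 0.525]
force: [-0.4, -0.3, 0.4]
finger_gap: 0.375
```

```bash
python3 - <<'E'
from h import *
im=manip.snapshot("side")[:,:,::-1]; cv2.imwrite(f"pics/d_side.png",grid(im,260,130,90,110,5,10))
go(.672,-.065,.15,.1)
E
```

```text
t 5.9 tcp [ 0.6725 -0.0643  0.0174] zang 0.1036 F [-0.5  1.  -0.6] gap 31.9 q6 -0.36
shift [ 0.022 -4.421 -0.018] twist 0.021
```

View pics/d_side.png

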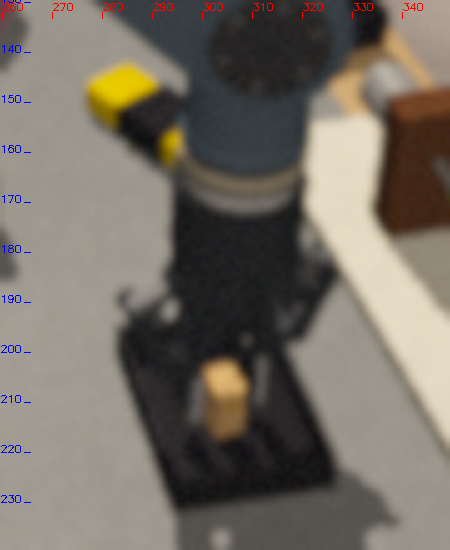

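The block stands free in the tray at (304,210), with the fingers clear of it. I'm retreating upward, then going over the lug case.

apply_moves(motion=[[32, 0, -0.8, 0, 0], [32, 0, -2, 0, 0], [40, 0, -3.4, 0, 0], [60, 0, -4.4, 0, 0], [85, 0, -4.8, 0, 0]])

```text
t: 6.52
tcp_pos: [0.6734, -0.0646, 0.1634]
tool_rot: [-0.525, 0.472, -0.475, 0.526]
force: [-0.6, 0.3, 0.6]
finger_gap: 0.87
```

```bash
python3 - <<'E'
from h import *
go(.5545,.308,.13,.018)
im=manip.snapshot("side")[:,:,::-1]; cv2.imwrite(f"pics/e_side.png",grid(im,200,110,150,130,5,10))
im=manip.snapshot("top")[:,:,::-1]; cv2.imwrite(f"pics/e_top.png",grid(im,130,130,190,100,4,10))
E
```

```text
t 6.53 tcp [ 0.6734 -0.0646  0.1634] zang 0.1035 F [-0.6  0.3  0.6] gap 74.3 q6 -0.36
shift [-12.763   1.087  -2.664] twist 0.49
```

View pics/e_side.png

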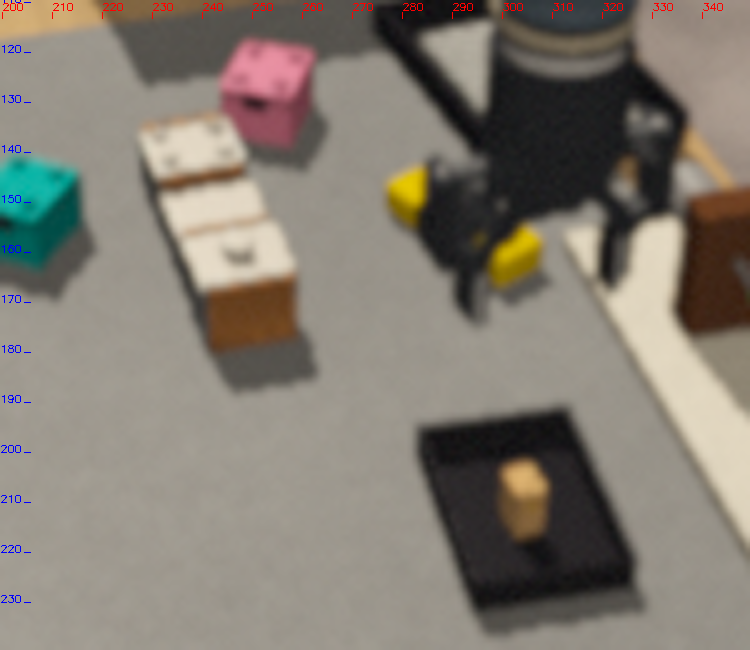

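The block stands in the tray at (304,208). I'm moving over the lug case.

apply_moves(motion=[[85, -0.8, 0, -0.2, 0], [85, -2.4, 0, -0.5, 0.1], [85, -4, 0.1, -0.8, 0.2], [85, -5.7, 0.2, -1.2, 0.3], [85, -7.4, 0.4, -1.5, 0.4], [85, -9.1, 0.6, -1.9, 0.4], [85, -10.7, 0.8, -2.2, 0.5], [85, -12, 1, -2.5, 0.5], [85, -12.6, 1.08, -2.64, 0.5], [85, -12.76, 1.08, -2.66, 0.5], [85, -12.76, 1.08, -2.66, 0.5]])

```text
t: 8.0
tcp_pos: [0.5537, 0.3075, 0.1286]
tool_rot: [0.504, -0.496, 0.496, -0.504]
force: [-0.4, -1.0, 0.1]
finger_gap: 0.992
```

```bash
python3 - <<'E'
from h import *
go(.5545,.308,.021,.018)
im=manip.snapshot("side")[:,:,::-1]; cv2.imwrite(f"pics/f_side.png",grid(im,200,80,90,100,6,10))
im=manip.snapshot("top")[:,:,::-1]; cv2.imwrite(f"pics/f_top.png",grid(im,130,150,120,100,5,10))
E
```

```text
t 8.0 tcp [0.5537 0.3075 0.1286] zang 0.0158 F [-0.4 -1.   0.1] gap 84.7 q6 0.32
shift [-0.018  3.585  0.026] twist -0.013
```

View pics/f_side.png

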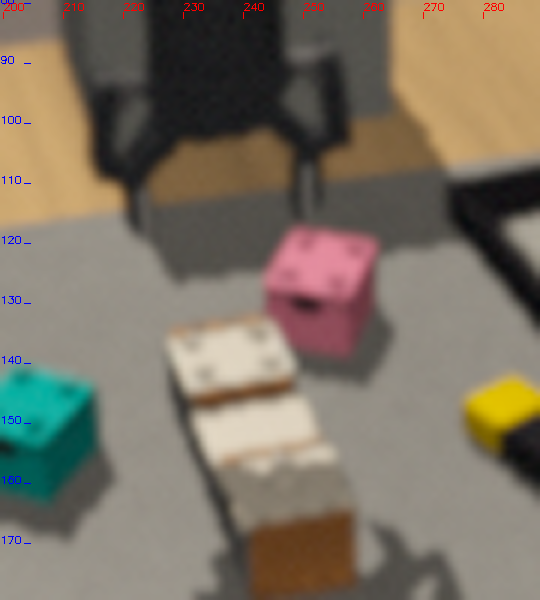

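View pics/f_top.png

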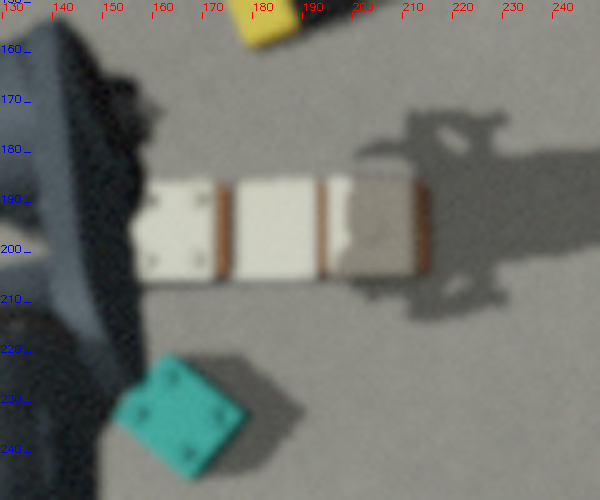

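Side view: the fingers at (221,115) and (250,112) are in line with the ends of the lug case, which is centred at (236,140). I'm descending and gripping.

apply_moves(motion=[[85, -0.01, 0.8, 0.02, 0], [85, -0.01, 1.8, 0.02, 0], [85, -0.01, 2.6, 0.02, 0], [85, -0.01, 3.2, 0.02, 0], [85, -0.01, 3.6, 0.02, 0], [85, -0.01, 3.85, 0.02, 0], [85, -0.01, 3.85, 0.02, 0]])

```text
t: 8.98
tcp_pos: [0.5541, 0.3084, 0.013]
tool_rot: [0.504, -0.496, 0.496, -0.504]
force: [-0.3, 0.2, -0.1]
finger_gap: 0.996
```

apply_moves(motion=[[75, 0, 0, 0, 0], [68, 0, 0, 0, 0], [60, 0, 0, 0, 0], [60, 0, 0, 0, 0], [60, 0, 0, 0, 0]], squeeze=50)

```text
t: 9.6
tcp_pos: [0.5547, 0.3088, 0.0142]
tool_rot: [-0.504, 0.496, -0.496, 0.505]
force: [0.2, -0.1, 7.2]
finger_gap: 0.764
```

```bash
python3 - <<'E'
from h import *
go(.5,0,.12,.15-np.pi/2)
im=manip.snapshot("side")[:,:,::-1]; cv2.imwrite(f"pics/g_side.png",grid(im,200,80,90,100,6,10))
E
```

```text
t 9.6 tcp [0.5547 0.3088 0.0142] zang 0.0163 F [ 0.2 -0.1  7.2] gap 65.2 q6 0.32
shift [10.261 -3.537 -1.986] twist 8.234
```

View pics/g_side.png

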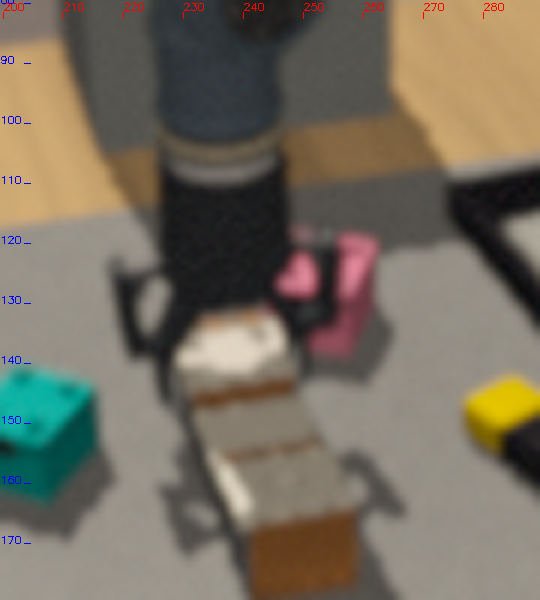

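The grip holds at 65.2 mm. I'm lifting straight up, then carrying to the free bench while turning.

apply_moves(motion=[[60, 0, -0.3, 0, 0], [60, 0, -0.8, 0, 0], [60, 0, -1.5, 0, 0], [60, 0, -2.3, 0, 0], [60, 0, -3, 0, 0], [60, 0, -3.4, 0, 0], [60, 0, -3.54, 0, 0], [60, 0, -3.54, 0, 0]])

```text
t: 10.65
tcp_pos: [0.5538, 0.3084, 0.1192]
tool_rot: [0.504, -0.496, 0.496, -0.504]
force: [0.0, 0.4, -2.8]
finger_gap: 0.765
```

```bash
python3 - <<'E'
from h import *
go(.5,0,.12,.15-np.pi/2)
im=manip.snapshot("side")[:,:,::-1]; cv2.imwrite(f"pics/h_side.png",grid(im,200,80,90,100,6,10))
E
```

```text
t 10.65 tcp [0.5538 0.3084 0.1192] zang 0.0161 F [ 0.   0.4 -2.8] gap 65.4 q6 0.32
shift [10.249 -0.023 -1.959] twist 8.233
```

View pics/h_side.png

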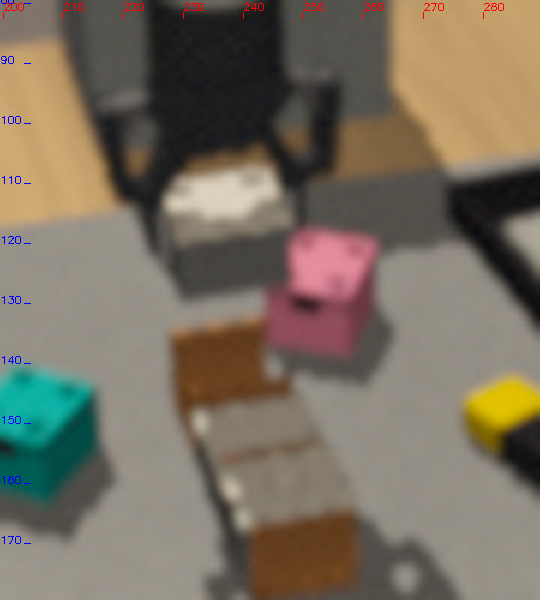

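The case is lifted out of its bay and hangs at (237,113). The bay at (230,147) is empty and the neighbours haven't moved.

apply_moves(motion=[[60, 0.6, 0, -0.1, 0.3], [60, 1.8, 0, -0.3, 1], [60, 3.1, 0, -0.6, 2], [60, 4.4, 0, -0.8, 3], [60, 5.7, 0, -1.1, 4], [60, 7, 0, -1.3, 5], [60, 8.2, 0, -1.5, 6], [60, 9.2, 0, -1.75, 7], [60, 10, 0, -1.9, 7.8], [60, 10.25, 0, -1.95, 8.23], [60, 10.25, 0, -1.95, 8.23], [60, 10.25, 0, -1.95, 8.23]])

```text
t: 12.2
tcp_pos: [0.5001, -0.0, 0.1192]
tool_rot: [-0.053, 0.705, -0.705, 0.053]
force: [0.6, 0.7, -2.6]
finger_gap: 0.762
```

```bash
python3 - <<'E'
from h import *
go(.5,0,.0065,.15-np.pi/2)
E
```

```text
t 12.2 tcp [ 0.5001 -0.      0.1192] zang -1.4201 F [ 0.6  0.7 -2.6] gap 65.1 q6 1.2
shift [1.000e-03 3.758e+00 1.000e-03] twist 0.004
```

apply_moves(motion=[[60, 0, 0.8, 0, 0], [60, 0, 1.8, 0, 0], [60, 0, 2.8, 0, 0], [60, 0, 3.3, 0, 0], [60, 0, 3.5, 0, 0], [60, 0, 3.6, 0, 0], [60, 0, 3.68, 0, 0], [60, 0, 3.73, 0, 0], [60, 0, 3.76, 0, 0]])

```text
t: 13.32
tcp_pos: [0.5008, 0.0, 0.0069]
tool_rot: [0.053, -0.705, 0.705, -0.053]
force: [-0.3, 0.1, -2.4]
finger_gap: 0.766
```

apply_moves(motion=[[60, 0, 0.02, 0, 0], [60, 0, 0.04, 0, 0], [60, 0, 0.05, 0, 0]])

```text
t: 13.7
tcp_pos: [0.5007, 0.0, 0.0061]
tool_rot: [0.053, -0.705, 0.705, -0.053]
force: [-2.6, 0.8, 9.3]
finger_gap: 0.763
```

The case has touched down, with 9 N upward on the tool. I'm releasing and rising.

apply_moves(motion=[[70, 0, 0.03, 0, 0], [80, 0, 0, 0, 0], [85, 0, 0, 0, 0], [85, 0, -0.4, 0, 0], [85, 0, -1.2, 0, 0], [85, 0, -2.2, 0, 0], [85, 0, -3, 0, 0], [85, 0, -3.5, 0, 0], [85, 0, -3.6, 0, 0]])

```text
t: 14.82
tcp_pos: [0.5011, 0.0, 0.1142]
tool_rot: [0.052, -0.705, 0.705, -0.054]
force: [-0.6, -0.5, -0.3]
finger_gap: 0.996
```

```bash
python3 - <<'E'
from h import *
go(.5,0,.114,.15)
x=proj("side",[[.5,0,.05]])[0];print(x,proj("top",[[.5,0,.05]]))
im=manip.snapshot("side")[:,:,::-1];cv2.imwrite("pics/i_side_raw.png",im); cv2.imwrite(f"pics/i_side.png",grid(im,int(x[0])-40,int(x[1])-60,90,100,6,10))
im=manip.snapshot("top")[:,:,::-1];cv2.imwrite("pics/i_top_raw.png",im)
E
```

```text
t 14.82 tcp [0.5011 0.     0.1142] zang -1.4201 F [-0.6 -0.5 -0.3] gap 85.0 q6 1.2
shift [ 0.035  0.008 -0.005] twist -8.996
[242.3720584  198.70005935] [[256.74871832 212.24098081]]
```

View pics/i_side.png

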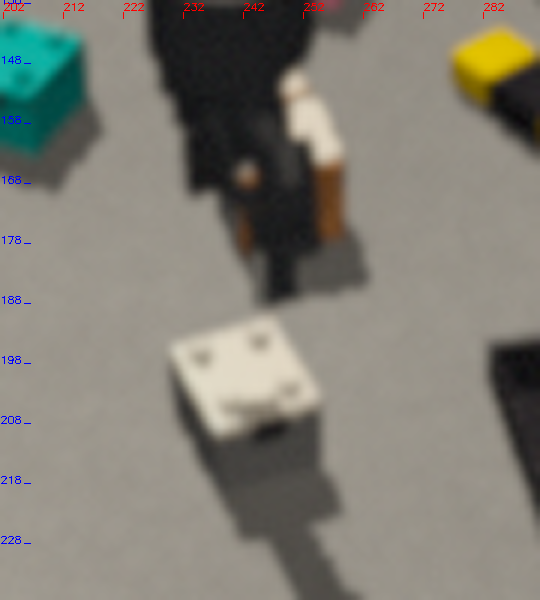

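The case stands upright on the bench, lid centre near (240,197), and is free of the fingers. I'm turning the jaw by 90° and regripping by the y sides.

apply_moves(motion=[[85, 0, 0, 0, -1], [85, 0, 0, 0, -2], [85, 0, 0, 0, -3], [85, 0, 0, 0, -4], [85, 0, 0, 0, -5], [85, 0, 0, 0, -6], [85, 0, 0, 0, -7], [85, 0, 0, 0, -8], [85, 0, 0, 0, -8.7], [85, 0, 0, 0, -9], [85, 0, 0, 0, -9], [85, 0, 0, 0, -9]])

```text
t: 16.42
tcp_pos: [0.5002, 0.0001, 0.1125]
tool_rot: [0.536, -0.462, 0.461, -0.536]
force: [-0.3, 0.6, -0.9]
finger_gap: 0.995
```

```bash
python3 - <<'E'
from h import *
go(.5005,0,.011,.15)
im=manip.snapshot("side")[:,:,::-1];cv2.imwrite("pics/j_side.png",grid(im,202,138,90,100,6,10))
E
```

```text
t 16.43 tcp [5.002e-01 1.000e-04 1.125e-01] zang 0.1497 F [-0.3  0.6 -0.9] gap 85.0 q6 -0.37
shift [0.007 3.384 0.013] twist -0.002
```

View pics/j_side.png

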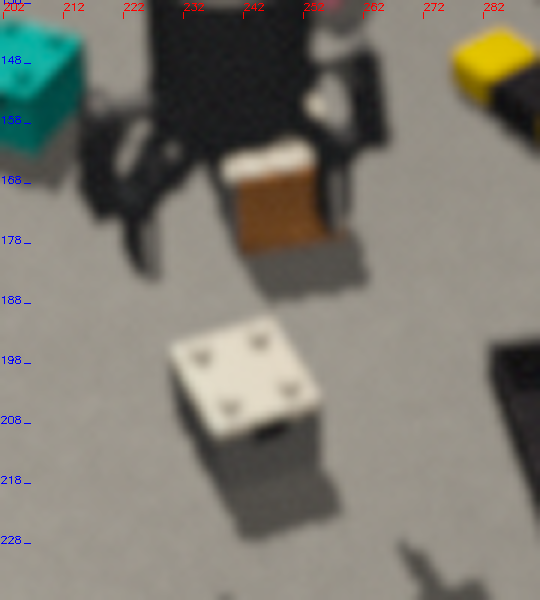

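apply_moves(motion=[[85, 0.01, 0.8, 0.01, 0], [85, 0.01, 1.8, 0.01, 0], [85, 0.01, 2.6, 0.01, 0], [85, 0.01, 3.1, 0.01, 0], [85, 0.01, 3.38, 0.01, 0], [85, 0.01, 3.38, 0.01, 0], [70, 0.01, 3.38, 0.01, 0], [60, 0.01, 3.38, 0.01, 0], [50, 0.01, 3.38, 0.01, 0], [50, 0.01, 3.38, 0.01, 0], [50, 0.01, 3.38, 0.01, 0]], squeeze=40)

```text
t: 17.85
tcp_pos: [0.5011, -0.0002, 0.0125]
tool_rot: [-0.536, 0.461, -0.461, 0.536]
force: [-0.3, 1.0, 6.3]
finger_gap: 0.645
```

```bash
python3 - <<'E'
from h import *
go(.5005,0,.16,.151)
E
```

```text
t 17.85 tcp [ 5.011e-01 -2.000e-04  1.250e-02] zang 0.1507 F [-0.3  1.   6.3] gap 55.1 q6 -0.37
shift [-0.009 -4.916 -0.016] twist -0.002
```

Regripped at 55 mm. I'm lifting, and meanwhile refining the lower case's pose from pictures with a clear view of it.

apply_moves(motion=[[50, 0, -0.3, 0, 0], [50, 0, -1, 0, 0], [50, 0, -2, 0, 0], [50, 0, -3.2, 0, 0], [50, 0, -4.3, 0, 0], [50, 0, -4.9, 0, 0], [50, 0, -5, 0, 0], [50, 0, -5, 0, 0]])

```text
t: 18.85
tcp_pos: [0.5003, -0.0001, 0.1614]
tool_rot: [0.536, -0.461, 0.461, -0.536]
force: [0.4, 0.0, -2.9]
finger_gap: 0.651
```

```bash
python3 - <<'E'
from h import *
t=np.mean([manip.snapshot("top").astype(float) for _ in range(4)],0).astype(np.uint8)[:,:,::-1].copy()
s=np.mean([manip.snapshot("side").astype(float) for _ in range(4)],0).astype(np.uint8)[:,:,::-1].copy()
cv2.imwrite("pics/k_top_raw.png",t);cv2.imwrite("pics/k_side_raw.png",s)
cv2.imwrite("pics/k_car_t.png",grid(t,322,182,55,40,14))
cv2.imwrite("pics/k_car_s.png",grid(s,255,240,55,65,9))
x=proj("side",[[.5,0,.15]])[0].astype(int);print(x)
cv2.imwrite("pics/k_held_s.png",grid(s,x[0]-40,x[1]-50,80,80,7,10))
cv2.imwrite("pics/k_top.png",grid(t,200,150,200,100,4,10))
E
```

```text
[241 172]
```

View pics/k_car_t.png

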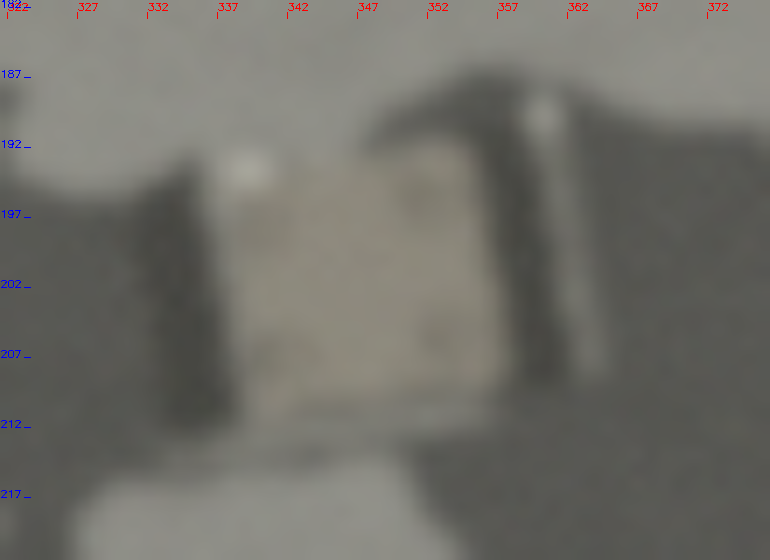

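View pics/k_car_s.png

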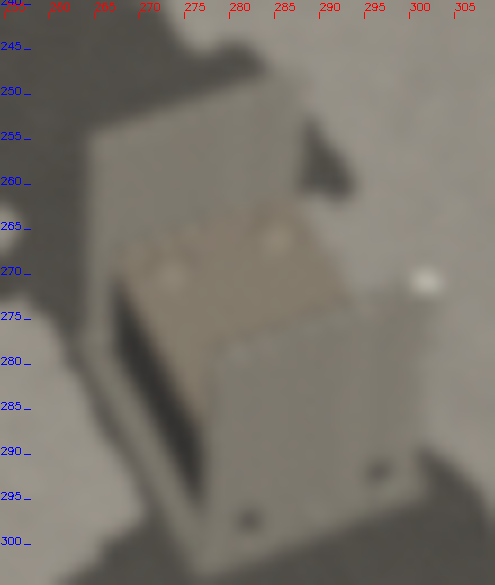

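View pics/k_held_s.png

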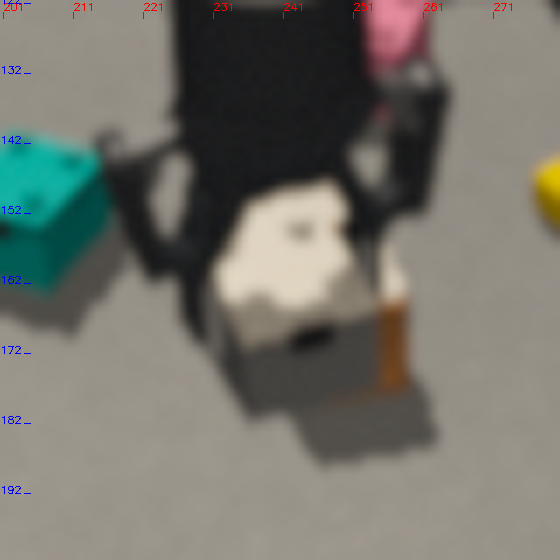

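```bash
python3 - <<'E'
from fit import *
D=lambda cam,x0,y0,k,L:[(cam,np.array(l),np.array([u/k+x0-.5,v/k+y0-.5])) for l,(u,v) in L]
T=("top",322,182,14);S=("side",255,240,9)
z=.054
ot=D(*T,[((-.033,-.028,z),(474,138)),((-.033,.028,z),(511,385)),((.020,-.016,.06),(262,233)),((-.02,-.016,.06),(428,190)),((.02,.016,.06),(280,355)),((-.02,.016,.06),(440,328))])
os_=D(*S,[((.033,.028,z),(118,268)),((.033,-.028,z),(300,200)),((.02,.016,.06),(170,270)),((.02,-.016,.06),(277,238))])
for o in(ot,ot[:2],os_,ot+os_): fit(o,[.53,-.3,1.72])
t=cv2.imread("pics/k_top_raw.png");s=cv2.imread("pics/k_side_raw.png")
p=(.5357,-.2965,1.722)
for n,im,(x0,y0,w,h,k) in(("top",t,(322,182,55,40,14)),("side",s,(255,240,55,65,9))):
    o=cv2.resize(im[y0:y0+h,x0:x0+w],None,fx=k,fy=k,interpolation=3);o=cv2.convertScaleAbs(o,alpha=1.6)
    wire(o,proj(n,pts(p,box(.033,.028,0,.054)[1])),x0,y0,k,(0,0,255))
    for sg in(1,-1): wire(o,proj(n,pts(p,np.array([(sg*.0365,-.032,.098),(sg*.042,-.032,.098),(sg*.042,.032,.098),(sg*.0365,.032,.098)]))),x0,y0,k,(0,255,0))
    cv2.imwrite(f"pics/l_{n}.png",o)
E
```

```text
top [[-0.5, 0.4], [-0.3, -0.6], [-0.1, -0.9], [0.0, 0.5], [0.2, 0.0], [0.8, 0.3]]
side []
pose [ 0.536  -0.2958  1.7086]
top [[0.0, 0.4], [-0.0, -0.4]]
side []
pose [ 0.5362 -0.2969  1.6914]
top []
side [[-0.4, -0.4], [-0.3, 0.3], [0.4, 0.3], [0.3, -0.2]]
pose [ 0.534  -0.3012  1.7093]
top [[-0.1, 0.3], [0.5, -0.7], [0.5, -0.6], [0.5, 0.6], [1.0, 0.3], [1.5, 0.3]]
side [[-0.4, -1.3], [-0.5, -0.9], [0.5, -0.7], [0.2, -1.4]]
pose [ 0.5354 -0.2979  1.7315]
```

View pics/l_top.png

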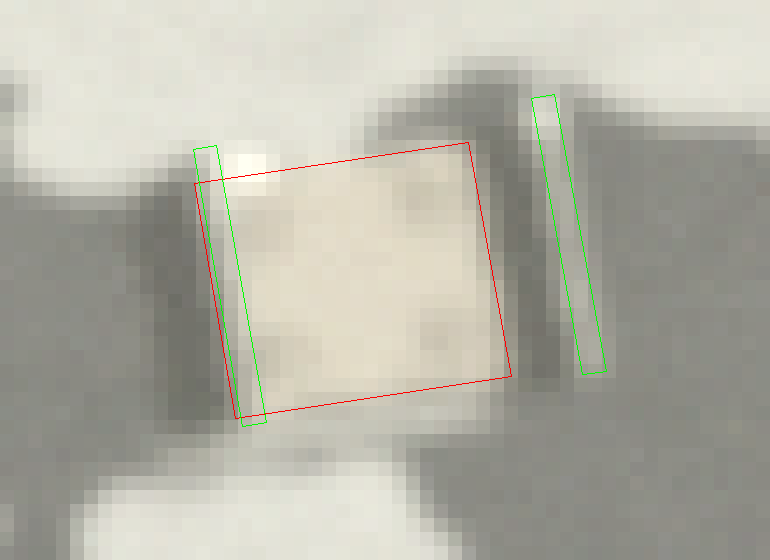

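View pics/l_side.png

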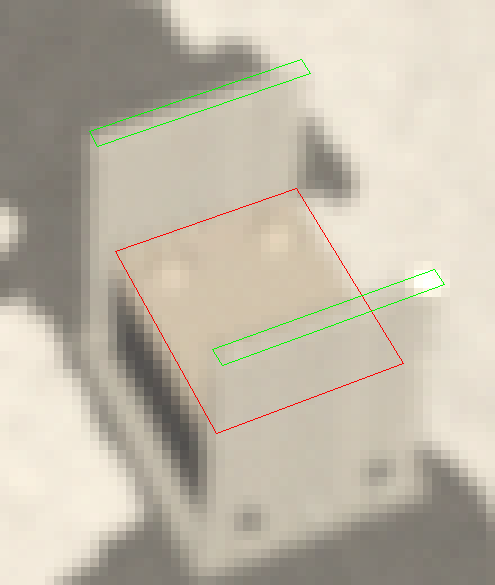

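The overlay agrees well: the carrier is spot on and the lid is within about 1 px. I'll check camera-to-robot bias using the case where the robot stood it on the bench, at robot y = 0.000.

```bash
python3 - <<'E'
from fit import *
D=lambda cam,x0,y0,k,L:[(cam,np.array(l),np.array([u/k+x0-.5,v/k+y0-.5])) for l,(u,v) in L]
z=.046;S=("side",202,138,6)
# yaw -1.42 : local x -> -y ; local y -> +x
o=D(*S,[((-.033,-.028,z),(170,347)),((-.033,.028,z),(272,316)),((.033,.028,z),(322,405)),((.033,-.028,z),(217,437))])
fit(o,[.5,0,-1.42])
# lugs as seen, same bench image, to learn how lug spots read
for l,uv in (((-.02,-.016,.052),(202,357)),((-.02,.016,.052),(260,342)),((.02,-.016,.052),(230,408)),((.02,.016,.052),(291,390))):
    print(proj("side",pts((.5005,0,-1.42),l))[0]-np.array([uv[0]/6+201.5,uv[1]/6+137.5]))
go(.5355,-.2975,.16,.147)
E
```

```text
top []
side [[-0.0, 0.4], [0.2, 0.8], [0.1, -0.5], [-0.2, -0.6]]
pose [ 0.4994 -0.0017 -1.425 ]
[-0.04197691 -1.51340721]
[ 0.18471546 -1.84939691]
[ 0.09781658 -1.6240225 ]
[ 0.02057168 -1.58996296]
t 19.25 tcp [ 5.007e-01 -1.000e-04  1.612e-01] zang 0.1506 F [-0.2  0.6 -1.8] gap 55.4 q6 -0.37
shift [ 9.974  0.037 -0.339] twist 0.02
```

Side-camera bias is only about 1–2 mm, and the lug spots read about 1.6 px low everywhere. That confirms the seat at about (0.536, -0.296). I'm moving over the carrier.

apply_moves(motion=[[50, 0.5, 0, 0, 0], [50, 1.6, 0, -0.1, 0], [50, 3, 0, -0.1, 0], [50, 4.5, 0, -0.2, 0], [50, 6, 0, -0.2, 0], [50, 7.5, 0, -0.3, 0], [50, 8.8, 0, -0.3, 0], [50, 9.6, 0, -0.3, 0], [50, 9.9, 0, -0.3, 0], [50, 9.93, 0, -0.32, 0], [50, 9.93, 0, -0.32, 0]])

```text
t: 20.62
tcp_pos: [0.5357, -0.2945, 0.1615]
tool_rot: [-0.536, 0.461, -0.46, 0.537]
force: [-0.5, -0.1, -2.7]
finger_gap: 0.647
```

```bash
python3 - <<'E'
from h import *
s=np.mean([manip.snapshot("side").astype(float) for _ in range(3)],0).astype(np.uint8)[:,:,::-1].copy()
t=manip.snapshot("top")[:,:,::-1]
cv2.imwrite("pics/m_side.png",grid(s,240,190,75,115,5,10));cv2.imwrite("pics/m_top.png",grid(t,290,160,110,80,5,10))
go(.536,-.296,.077,.149)
E
```

```text
t 20.82 tcp [ 0.5361 -0.2951  0.1618] zang 0.1518 F [ 0.5  0.6 -2.1] gap 55.8 q6 -0.84
shift [ 0.031  2.827 -0.009] twist 0.016
```

View pics/m_side.png

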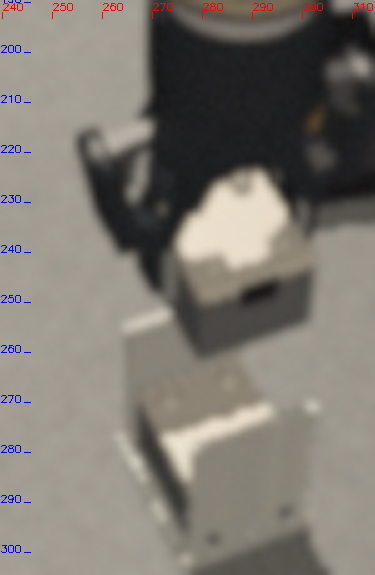

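The held case at (288,240) lines up with the carrier. I'm lowering in stages and watching the force.

apply_moves(motion=[[50, 0.02, 0.4, 0, 0.02], [50, 0.03, 0.9, 0, 0.02], [50, 0.03, 1.3, 0, 0.02], [50, 0.03, 1.6, 0, 0.02], [50, 0.03, 1.8, 0, 0.02], [50, 0.03, 1.95, 0, 0.02], [50, 0.03, 2.1, 0, 0.02]])

```text
t: 21.7
tcp_pos: [0.5364, -0.2972, 0.0987]
tool_rot: [-0.535, 0.462, -0.462, 0.535]
force: [-0.3, -0.0, -2.2]
finger_gap: 0.653
```

```bash
python3 - <<'E'
from h import *
s=np.mean([manip.snapshot("side").astype(float) for _ in range(2)],0).astype(np.uint8)[:,:,::-1].copy()
cv2.imwrite("pics/n_side.png",grid(s,240,210,75,95,6,10))
go(.536,-.296,.077,.149)
E
```

```text
t 21.8 tcp [ 0.5361 -0.2969  0.0984] zang 0.1471 F [-0.7  0.  -2.4] gap 55.4 q6 -0.84
shift [-0.03   0.713  0.003] twist -0.011
```

View pics/n_side.png

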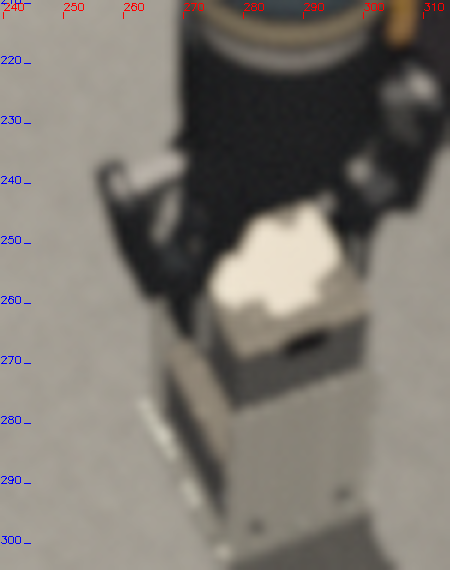

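The case has entered between the plates without contact force. I'm continuing down.

apply_moves(motion=[[50, -0.01, 0.2, 0, 0], [50, -0.02, 0.4, 0, 0], [50, -0.02, 0.6, 0, 0], [50, -0.02, 0.72, 0, 0], [50, -0.02, 0.78, 0, 0]])

```text
t: 22.42
tcp_pos: [0.536, -0.2963, 0.0749]
tool_rot: [0.535, -0.462, 0.462, -0.535]
force: [-0.3, 0.3, -2.5]
finger_gap: 0.652
```

apply_moves(motion=[[50, 0, 0.04, 0, 0], [50, 0, 0.08, 0, 0], [50, 0, 0.12, 0, 0]])

```text
t: 22.8
tcp_pos: [0.5362, -0.2965, 0.0718]
tool_rot: [-0.535, 0.462, -0.462, 0.535]
force: [0.8, -0.2, -1.9]
finger_gap: 0.654
```

apply_moves(motion=[[50, 0, 0.04, 0, 0], [50, 0, 0.08, 0, 0], [50, 0, 0.11, 0, 0]])

```text
t: 23.18
tcp_pos: [0.5361, -0.2964, 0.0683]
tool_rot: [-0.535, 0.462, -0.462, 0.535]
force: [-0.1, 0.0, -2.5]
finger_gap: 0.654
```

apply_moves(motion=[[50, 0, 0.03, 0, 0], [50, 0, 0.06, 0, 0]])

```text
t: 23.42
tcp_pos: [0.5361, -0.2964, 0.0666]
tool_rot: [-0.535, 0.462, -0.462, 0.535]
force: [-0.4, -0.8, 0.0]
finger_gap: 0.649
```

apply_moves(motion=[[50, 0, 0.03, 0, 0], [50, 0, 0.04, 0, 0], [50, 0, 0.04, 0, 0]])

```text
t: 23.8
tcp_pos: [0.5362, -0.2965, 0.0665]
tool_rot: [0.535, -0.462, 0.462, -0.535]
force: [-1.3, 0.9, 5.2]
finger_gap: 0.653
```

TCP 0.0665 equals the bench grip offset (0.0125) plus 0.054, so the case appears fully seated, with about 8 N of contact. I'll check in pictures and then release.

```bash
python3 - <<'E'
from h import *
s=np.mean([manip.snapshot("side").astype(float) for _ in range(2)],0).astype(np.uint8)[:,:,::-1].copy()
x0,y0,k=240,220,7
o=cv2.resize(s[220:305,240:315],None,fx=k,fy=k,interpolation=3)
p=(.536,-.296,1.72)
wire(o,proj("side",pts(p,box(.033,.028,0,.100)[1])),x0,y0,k,(0,0,255))
wire(o,proj("side",pts(p,box(.042,.032,0,.098)[1])),x0,y0,k,(0,255,0))
cv2.imwrite("pics/o_side.png",o)
E
```

```text
(no output)
```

View pics/o_side.png

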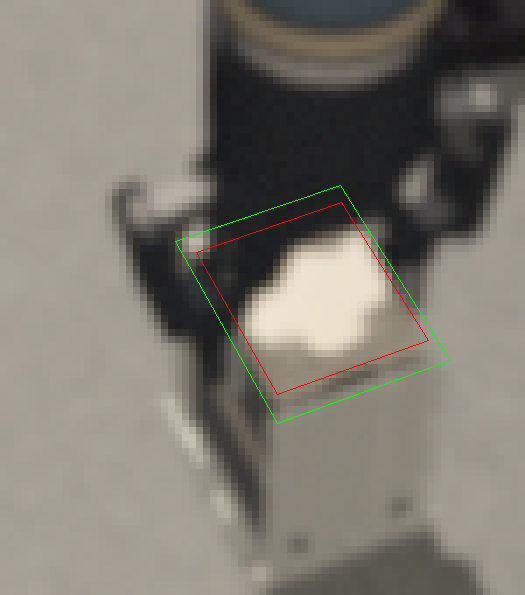

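The lid matches the seated-height outline at z = 0.100. I'm releasing and retreating.

apply_moves(motion=[[58, 0, 0, 0, 0], [64, 0, 0, 0, 0], [72, 0, 0, 0, 0], [78, 0, 0, 0, 0], [78, 0, -0.3, 0, 0], [78, 0, -1, 0, 0], [78, 0, -2.2, 0, 0], [78, 0, -3.6, 0, 0], [78, 0, -4.8, 0, 0], [78, 0, -5, 0, 0]])

```text
t: 25.15
tcp_pos: [0.5376, -0.2976, 0.2191]
tool_rot: [-0.535, 0.459, -0.464, 0.535]
force: [0.1, 0.2, -0.6]
finger_gap: 0.914
```

```bash
python3 - <<'E'
from h import *
go(.5,0,.25,.15)
s=manip.snapshot("side")[:,:,::-1].copy()
cv2.imwrite("pics/p_side.png",grid(s,250,230,65,80,7,10))
E
```

```text
t 25.15 tcp [ 0.5376 -0.2976  0.2191] zang 0.1472 F [ 0.1  0.2 -0.6] gap 78.0 q6 -0.83
shift [-9.99  -1.081  0.219] twist -0.016
```

View pics/p_side.png

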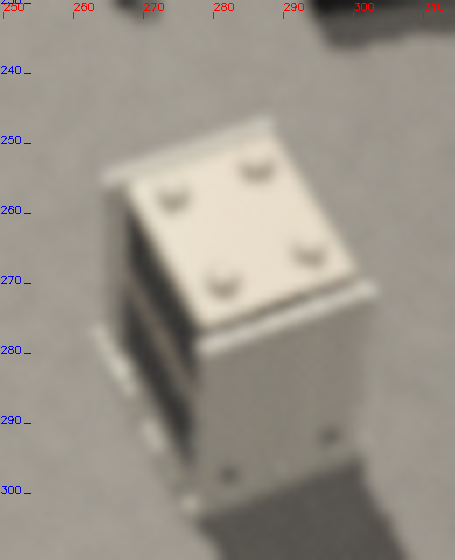

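The case sits parallel between the plates and level with their tops. I'm moving the arm aside to check from both cameras.

apply_moves(motion=[[78, -1, -0.5, 0, 0], [78, -2.8, -1, 0, 0], [78, -4.6, -1, 0.1, 0], [78, -6.4, -1, 0.1, 0], [78, -8.2, -1, 0.2, 0], [78, -9.5, -1, 0.2, 0], [78, -10, -1, 0.2, 0], [78, -10, -1, 0.2, 0]])

```text
t: 26.2
tcp_pos: [0.4977, 0.0016, 0.2447]
tool_rot: [0.536, -0.462, 0.461, -0.535]
force: [0.8, -0.8, -0.2]
finger_gap: 0.914
```

```bash
python3 - <<'E'
from h import *
t=manip.snapshot("top")[:,:,::-1].copy(); s=manip.snapshot("side")[:,:,::-1].copy()
cv2.imwrite("pics/q_full.png",s)
p=(.536,-.296,1.722)
out=[]
for n,im,(x0,y0,w,h,k) in(("top",t,(325,182,50,45,8)),("side",s,(258,240,50,45,8))):
    o=cv2.resize(im[y0:y0+h,x0:x0+w],None,fx=k,fy=k,interpolation=3);raw=o.copy()
    wire(o,proj(n,pts(p,box(.033,.028,0,.100)[1])),x0,y0,k,(0,0,255))
    for sg in(1,-1): wire(o,proj(n,pts(p,np.array([(sg*.0365,-.032,.098),(sg*.042,-.032,.098),(sg*.042,.032,.098),(sg*.0365,.032,.098)]))),x0,y0,k,(0,200,0))
    out.append(np.hstack([raw,o]))
o=np.vstack(out)[:,:800]
cv2.imwrite("pics/q.png",cv2.resize(o,None,fx=.8,fy=.8))
E
```

```text
(no output)
```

View pics/q.png

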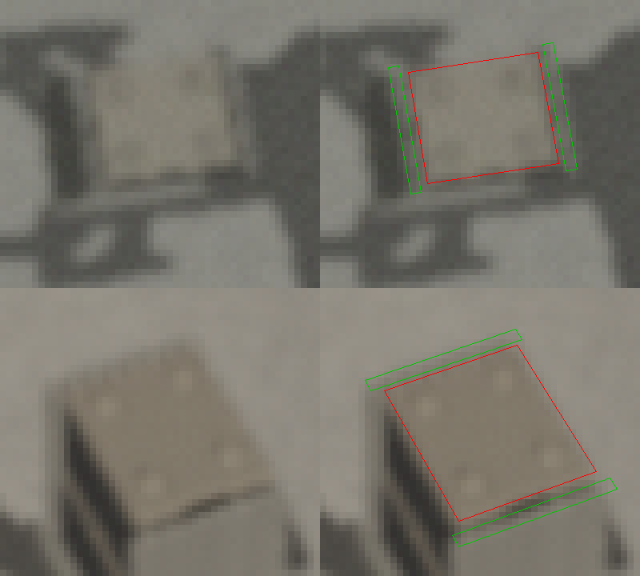

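View pics/q_full.png

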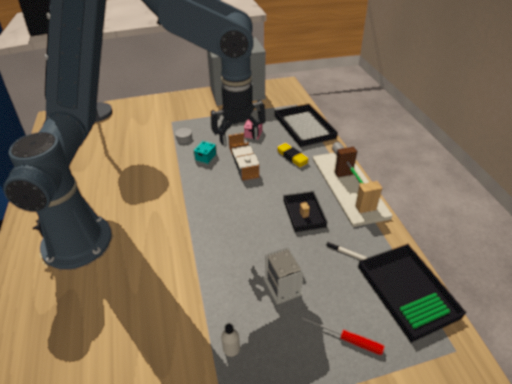

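The lid outline matches z = 0.100 in both views. Sitting on top of the lugs would put it about 6 mm higher, which is 1.5 px or more. The block stands in the tray, the bystanders are in place, and the arm is clear, so I'm handing in.

```bash
python3 - <<'E'
from station import manip
print(manip.sign_off())
E
```

```text
the job is handed in; nothing more can be done
None
```

The job is done and handed in at about 26 s of the 69 s allowed; sign-off gives no verdict.

**What I did:**
- I put the block upright in the small black tray.
- I took the lug case from the +y bay by its x ends and stood it on the bench.
- I regripped it by its y sides and lowered it gently onto the case in the carrier, then let go.

**Last checks:**
- **Height:** contact came at TCP height 0.0665 m, which is the bench grip height plus 54 mm, so the case should be fully seated. The force was about 8 N.
- **Pictures:** the lid outline matches the seated position to within about 1 px in both cameras. The block stands in the tray, and the bystanders appear unmoved by eye.
- **Disagreement:** the side camera placed the lower case's lid lugs about 4 mm off from the carrier fit. The same offset showed on the case standing on the bench, so I treated it as a bias in how the lugs read.

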